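# Brace the shot jar in the tackle tray and open its tight cap

### The arm

A 6-joint arm with a two-finger parallel gripper is mounted at the origin on the work surface. World frame = base frame: x ahead of the robot, y to its left, z up, the work surface at z = 0. Lengths are in m, angles in rad, forces in N, time in s.
With the tool pointing down it reaches from about 0.325 to 0.75 m from the base axis. Payload 7.6 kg.
Tool frame: the origin (TCP) lies between the finger pads; the fingertips stand 17 mm ahead of it and the grasp point (between the pads) lies 2 mm behind it; z points along the fingers, y is the direction in which the jaws open and shut (so a half turn about z gives the same grasp; the last joint's range is limited). The gripper opens to 85 mm and grips with 20 to 120 N. Pads are 22 mm wide; open, the fingers measure 114 mm over their backs; the gripper's body (76 mm by 85 mm) begins 54 mm behind the grasp point. The pads swing forward as they close: fully open they stand 13 mm farther back than shut.
Start: joints at [1.154, 0.052, 1.401, -0, 1.689, -0.07], TCP at [0.178, 0.494, 0.248] pointing down, gripper open.
Joint ranges: [-2.9, 2.9], [-0.91, 2.17], [0.12, 2.37], [-1.06, 4.2], [0.26, 2.73], [-2.93, 2.93]. Speed limits (rad/s): [2.57, 2.57, 3.01, 3.14, 3.14, 3.14].

### API

Orientations are given as [roll, pitch, yaw] about the fixed x, y, z axes, in that order (R = Rz(yaw) Ry(pitch) Rx(roll)).
In Python, from bench import r gives the robot as it stands.
- The arm moves only by the tool move_arm, never from a script. Its argument "motion" is text: rows parted by semicolons, each of 5 numbers parted by spaces: the shift along the tool's x, y, z in mm, then the turn about the tool's z in degrees, then the closure, from 0 (fully open) to 1 (shut). In form: tx ty tz turn gripper; .... A call has 1 to 12 rows; each row shifts and turns the commanded pose from where the row before left it, along the tool's axes as they then stand; what a row does not reach is not made up. A row lasts 1/12 s, in which the tool goes at most 41.7 mm and 7.16 degrees, less where a joint would pass 70% of its speed; a pose out of reach is approached as far as the arm can. A call is refused whole if a number of a shift passes 41.7 or a number of a turn 7.16, either way. A call with a gripper value outside its range is refused whole. The fingers move at their own pace and stop on an object; "grip_force" is the grip in N (left out, the last holds). Time passes only in rows, so rows that do not move let the fingers close. It gives the time, the measured TCP pose, the force and the opening at its end, in the units of the state.
- r.state(): the state, without advancing time (a new reading comes with each control period).
- r.capture(name): name is "scene" or "top" or "wrist"; returns a dict with "frame" (480x640x3 uint8, red, green, blue), "K" (3x3 intrinsics, pixels), "eye" and "rotation" of the camera in the world. Camera axes: x right, y up, looking along -z (the intrinsics and any distortion apply to the point x, -y, -z); pixel columns grow to the right and rows downward; lengths in m; the calibration is good to about 2 mm. A picture is of the moment at which its call begins. There is no depth.
- r.sign_off(): hands the job in, once; it reports no verdict.
The state is a dict: "clock": time; "joint_positions": joint angles; "joint_velocities": joint speeds; "tau": joint torques, N m; "eef_pos": TCP position; "eef_rot": TCP orientation; "wrist_force": force on the tool from outside, world axes, zero at the start; "torque": the same for the moment, N m; "opening": opening from 0.0 (shut) to 1.0 (fully open).
Only numpy, scipy, OpenCV 4.12 (cv2) and the standard library are available. Lean on these libraries where they do the work, as an engineer would, in place of code of your own. Each camera call takes 0.05 s, during which the arm holds its last target. There are 200 camera calls.

### The job

Set the square glass shot jar down into the square well of the green tackle tray, fully home, so that the well keeps it from turning, and only then unscrew its tight steel cap anticlockwise, just until the threads let go. Lift the cap straight off and finish still gripping it, level and steady, just above the open jar mouth (one to four centimetres clear of the jar), with the jar left standing home in the well. Leave everything else on the shelf where it is.

Things in the scene. Friction and masses are not known exactly. Their poses are not given: they have to be found in the camera images.
- jar: loose square clear glass jar part-filled with grey shot, about 0.3 kg, cap screwed on; at any yaw, left or right of the tray. Origin: centre of its underside, z up, x and y square to its sides. Body 62 x 62 mm, straight up to 58 mm, shoulder to 66 mm, round neck above. It fits the well at any quarter turn and can be carried by its tight cap; on the open shelf it would turn along with the cap
- cap: plain steel twist-off cap on the jar, an upside-down cup 58 mm across and 16 mm high, 60 g; grip its sides firmly (about 60 N). Origin: centre of its skirt's lower edge, on the jar's axis, z up. Screwed on, the origin is 68 mm above the jar's underside and its x axis within 0.15 rad of the jar's x axis. Turning it is told under rim
- rim (a point): centre of the jar's rim, 80 mm above its underside (rubber seal up to 84 mm). Three lugs in the cap sit on a coarse thread: turned anticlockwise from above, the cap rises 2 to 3 mm, stiffly at first (up to about 0.6 N m), then easily. The lugs are clear when its x axis is 0.95 to 1.6 rad anticlockwise of the jar's x axis (stop at about 1.65); only then does it lift off. Clockwise: a stop within 0.4 rad
- well (a point): centre of the floor of the square well in the green tackle tray, z up, x and y along the well's sides. The well is 70 x 70 mm and 30 mm deep, with a 5 mm lead-in chamfer at 45 degrees round its mouth; its floor lies 42 mm above the shelf and the tray's top 72 mm
- tray_center (a point): centre of the underside of the green tackle tray, fixed to the shelf, 140 mm (x) by 270 mm (y), 72 mm high; the well is at its -y end, 87 mm from here. A drawer, 40 mm high, stands half open out of its -x side by up to 75 mm
- round_jar: small round jar, 48 mm across and about 85 mm high, shut with a black cap; not the jar of the task. Leave it alone
- reel: grey aluminium spinning reel lying on its side, about 150 x 110 x 110 mm high. Leave it alone
- sinker_a: stainless steel bell sinker, 25 mm across, 36 mm high, standing on the shelf in front of the tray. Leave it alone
- sinker_b: a like sinker standing in a compartment of the tray. Leave it alone
- line_spool: white line spool lying flat, 64 mm across, 22 mm high. Leave it alone
- pliers: fishing pliers lying flat, 165 mm long, 12 mm high. Leave them alone
- float_center (a point): middle of the orange plastic float, 24 mm thick and 110 mm long, lying in the long compartment of the tray. Leave it alone
- lure_box: clear lure box with its hinged lid shut, 110 x 180 x 38 mm, fixed to the shelf, with a low knob on the lid, behind the task's things on the right. Leave it alone

How it is judged:
By the outcome, as a careful person would: the job done as asked, in the order asked, and still so for the second after the job is handed in, while the arm keeps its last pose, push and grip.
It also fails if it takes over 43 s, if anything falls off the work surface, if the arm or the gripper's body presses on something with over 40 N, if the wrist force passes 120 N, or if a joint passes its speed limit or range.

## Working session

There is one attempt and no reset: what is moved stays moved. The work goes in short steps, Python scripts to look and compute and a tool call to move; the robot and the scene stay as the last step left them, time stands still between calls to the robot, and variables do not carry over. Pictures are saved under pics/ and viewed, about 8 in all and at most 12, crops included, and the job is handed in when it is done.

Besides the shell and the picture viewer there is one more tool, called as name(argument=value, ...) on one line, values as JSON. move_arm: Moves the arm, as the interface text tells. Its arguments: {"type":"object","properties":{"motion":{"type":"string"},"grip_force":{"type":"number"}},"required":["motion"]}

```bash
mkdir -p pics; ls; cat > h.py <<'E'
import numpy as np,cv2,json
from bench import r
def cap(n,f):
    c=r.capture(n); cv2.imwrite(f'pics/{f}.png',c['frame'][:,:,::-1])
    np.savez(f'pics/{f}.npz',**{k:np.array(c[k]) for k in('K','eye','rotation')},extra=np.array(str({k:v for k,v in c.items() if k!='frame'})))
    return c
def ray(c,u,v,z):
    K=np.array(c['K']);R=np.array(c['rotation']);e=np.array(c['eye'])
    d=np.linalg.solve(K,[u,v,1.]);d=R@np.array([d[0],-d[1],-d[2]])
    return e+d*(z-e[2])/d[2]
def proj(c,P):
    K=np.array(c['K']);R=np.array(c['rotation']);e=np.array(c['eye'])
    p=(np.atleast_2d(P)-e)@R; p=p*[1,-1,-1]; q=p@K.T; return q[:,:2]/q[:,2:]
E
python3 - <<'E'
from h import *
for n in('scene','top'):
    c=cap(n,n+'0'); print({k:v for k,v in c.items() if k!='frame'})
print(r.state())
E
```

```text
pics
{'K': array([[498.27385767,   0.        , 319.10065498],
       [  0.        , 498.27385767, 244.10091817],
       [  0.        ,   0.        ,   1.        ]]), 'eye': array([1.12181993, 0.30984662, 0.7388008 ]), 'rotation': array([0.80088743, 0.0023787 , 2.05113733])}
{'K': array([[447.09698292,   0.        , 319.00048903],
       [  0.        , 447.09698292, 246.74271222],
       [  0.        ,   0.        ,   1.        ]]), 'eye': array([0.3913624 , 0.00513695, 1.07830768]), 'rotation': array([ 0.11484738,  0.0077328 , -1.54643486])}
{'clock': 0.1, 'joint_positions': array([ 1.15371135e+00,  5.27944621e-02,  1.40158386e+00,  2.35842078e-06,
        1.68861468e+00, -7.03063090e-02]), 'joint_velocities': array([-0.00066359, -0.00254085, -0.0020676 , -0.0019027 ,  0.00132739,
        0.00026361]), 'tau': array([ 1.47646919e-03, -3.82580173e+01, -3.60983884e+01, -5.19680316e-05,
        4.77016729e-03,  1.28955193e-05]), 'eef_pos': array([0.1783171 , 0.49353915, 0.24756567]), 'eef_rot': array([-3.14019593e+00, -1.00709148e-04,  2.79481419e+00]), 'wrist_force': array([-0.41716637,  0.46559234,  0.1017875 ]), 'torque': array([0.00382159, 0.01019463, 0.03092499]), 'opening': 1.002155164754029}
```

```bash
python3 - <<'E'
s=open('h.py').read()
s=s.replace("R=np.array(c['rotation'])","R=RR.from_euler('xyz',c['rotation']).as_matrix()").replace("import numpy","from scipy.spatial.transform import Rotation as RR\nimport numpy",1)
s+='''
def load(f):
    d=np.load(f'pics/{f}.npz'); return dict(K=d['K'],eye=d['eye'],rotation=d['rotation'])
'''
open('h.py','w').write(s)
E
```

```text
(no output)
```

View pics/scene0.png

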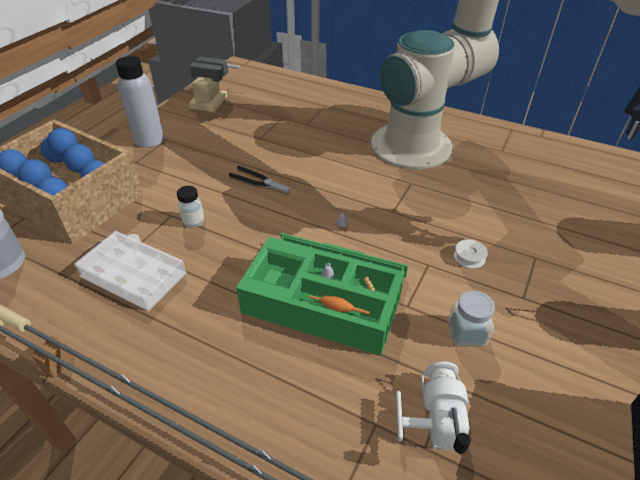

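View pics/top0.png

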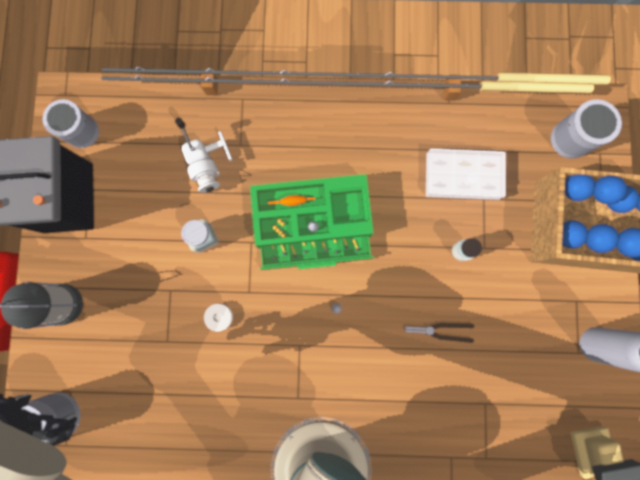

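The scene view shows the square jar at (472,320), with its cap at (476,305) and the well at (270,275). In the top view the jar is at (198,235) and the well at (350,206). The reel is close behind the jar at (203,165). I'll enlarge these.

```bash
python3 - <<'E'
import cv2,numpy as np
s=cv2.imread('pics/scene0.png');t=cv2.imread('pics/top0.png')
f=lambda im,x,y,w,h,k:cv2.resize(im[y:y+h,x:x+w],None,fx=k,fy=k,interpolation=cv2.INTER_CUBIC)
# left: top crop tray (245,165,140x110), jar ; 
A=np.zeros((600,800,3),np.uint8)
a=f(t,250,165,130,100,3); A[:300,:390]=a           # tray top x3
b=f(t,170,205,60,60,5);A[:300,400:700]=b            # jar top x5
c=f(s,230,230,90,75,4);A[300:600,:360]=c            # well scene x4
d=f(s,440,280,65,75,4);A[300:600,400:660]=d         # jar scene x4
cv2.imwrite('pics/crops.png',A)
E
```

```text
(no output)
```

View pics/crops.png

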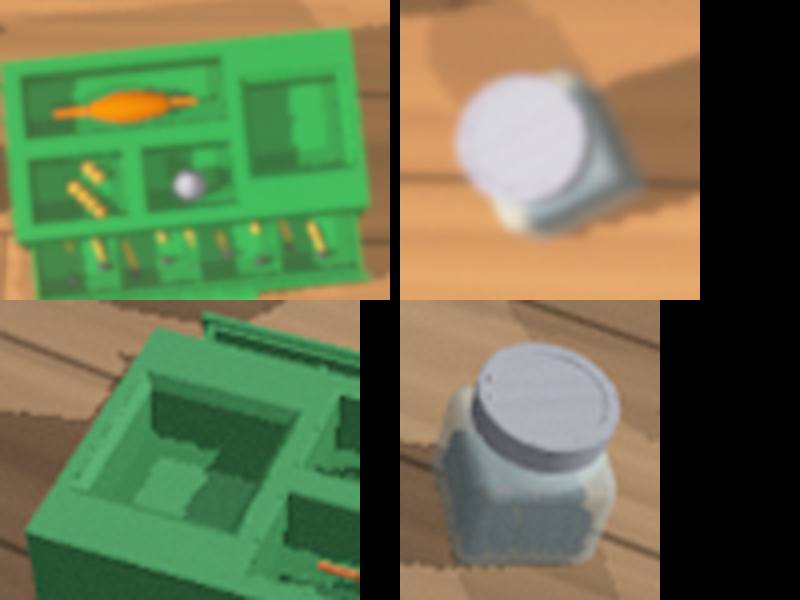

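```bash
python3 - <<'E'
from h import *
from scipy.optimize import least_squares
T=load('top0');S=load('scene0')
ct=np.array([[3,65],[352,30],[370,207],[20,243]])/3+[249.7,164.7]
cs=(np.array([[160,330],[28,533]])-[0,300])/4+[229.6,229.6]
for p in ct: print('tray top',ray(T,*p,.072).round(4))
for p in cs: print('tray scene',ray(S,*p,.072).round(4))
# local corners order as ct: (+x,+y),(+x,-y),(-x,-y),(-x,+y); scene: (-x,-y),(+x,-y)
L=np.array([[.07,.135],[.07,-.135],[-.07,-.135],[-.07,.135]])
def W(q,l,z):
    c,s=np.cos(q[2]),np.sin(q[2]); l=np.atleast_2d(l)
    return np.c_[l@np.array([[c,s],[-s,c]])+q[:2],np.full(len(l),z)]
f=lambda q:np.r_[(proj(T,W(q,L,.072))-ct).ravel(),(proj(S,W(q,L[[2,1]],.072))-cs).ravel()]
q=least_squares(f,[.5,0,0]).x; print('tray',q.round(4),f(q).round(1)); print('well',W(q,[0,-.087],.042))
print('cap top',ray(T,193.9,232.3,.084),'scene',ray(S,476.5,305.2,.084))
for p in[(638,187),(540,237),(505,220)]: print('jar b top',ray(T,(p[0]-400)/5+169.6,p[1]/5+204.6,0))
for p in[(460,562),(590,562)]: print('jar b sc',ray(S,(p[0]-400)/4+439.6,(p[1]-300)/4+279.6,0))
print(r.state()['eef_pos'])
E
```

```text
tray top [0.6435 0.1765 0.072 ]
tray top [ 0.6771 -0.091   0.072 ]
tray top [ 0.5399 -0.1062  0.072 ]
tray top [0.5063 0.1579 0.072 ]
tray scene [ 0.5396 -0.1042  0.072 ]
tray scene [ 0.6778 -0.0874  0.072 ]
tray [0.5915 0.0357 0.1248] [-0.8 -0.3 -0.6 -0.3  0.3  0.5 -1.4  0.4 -1.  -0.7 -1.  -0.5]
well [[ 0.60231464 -0.05059248  0.042     ]]
cap top [0.53196263 0.2980763  0.084     ] scene [0.53269609 0.29830417 0.084     ]
jar b top [0.52131895 0.26462599 0.        ]
jar b top [0.49573744 0.31108481 0.        ]
jar b top [0.50363973 0.32860319 0.        ]
jar b sc [0.56364222 0.28600633 0.        ]
jar b sc [0.53731236 0.33674089 0.        ]
[0.1783171  0.49353915 0.24756567]
```

Measured positions:

| Item | Position | Yaw | Check |
|---|---|---|---|
| Jar axis | (0.532, 0.298) | about 28° mod 90 | two views agree to 1 mm |
| Well | (0.602, -0.051) | about 7.2° | tray fit from both views |

I'll hover over the jar and turn the tool to yaw 28°, then look with the wrist camera.

move_arm(motion="-20 -3 0 0 0; -34 -5 0 0 0; -38 -6 0 0 0; -38 -6 0 0 0; -38 -6 0 0 0; -38 -6 0 0 0; -38 -6 0 0 0; -38 -6 0 0 0; -38 -6 0 0 0; -38 -6 0 0 0; -28 -5 0 0 0; -13 -2 0 0 0")

```text
clock: 1.1
eef_pos: [0.5347, 0.2963, 0.2471]
eef_rot: [-3.14, -0.0, 2.791]
wrist_force: [0.1, 0.5, -0.2]
opening: 0.999
```

move_arm(motion="0 0 0 7 0; 0 0 0 7 0; 0 0 0 7 0; 0 0 0 7 0; 0 0 0 7 0; 0 0 0 7 0; 0 0 0 7 0; 0 0 0 7 0; 0 0 0 7 0; 0 0 0 7 0; 0 0 0 7 0; 0 0 0 7 0")

```text
clock: 2.1
eef_pos: [0.5317, 0.2994, 0.2479]
eef_rot: [-3.141, 0.0, 1.323]
wrist_force: [0.4, -0.2, 0.3]
opening: 0.997
```

move_arm(motion="0 0 0 7 0; 0 0 0 7 0; 0 0 0 7 0; 0 0 0 7 0; 0 0 0 7 0; 0 0 0 7 0; 0 0 0 6 0; 0 0 0 0 0; 0 0 0 0 0")

```text
clock: 2.85
eef_pos: [0.5319, 0.2992, 0.248]
eef_rot: [-3.141, 0.001, 0.495]
wrist_force: [0.1, -0.1, -0.1]
opening: 1.003
```

```bash
python3 - <<'E'
from h import *
c=cap('wrist','w1'); s=r.state(); print({k:np.round(s[k],4) for k in('clock','eef_pos','eef_rot','wrist_force')}); print(c['K'],c['eye'],c['rotation'])
E
```

```text
{'clock': np.float64(2.9), 'eef_pos': array([0.5319, 0.2992, 0.2481]), 'eef_rot': array([-3.1414e+00,  4.0000e-04,  4.9480e-01]), 'wrist_force': array([ 0.0477, -0.7345, -0.999 ])}
[[334.32774841   0.         317.72901184]
 [  0.         334.32774841 241.26722675]
 [  0.           0.           1.        ]] [0.60230782 0.33809553 0.37240849] [-0.32054404  0.00110597 -1.07603395]
```

View pics/w1.png

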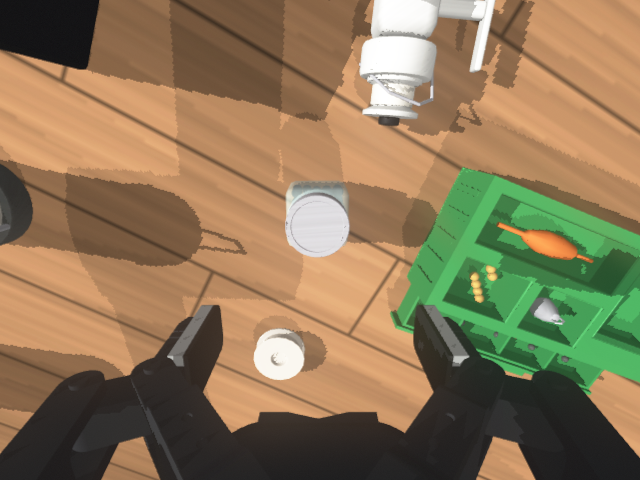

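The wrist view shows the cap top at (317,224). The jar's square body has its far edge at row 183 and looks nearly aligned with the tool. I'll take numbers off it and project a model over it.

```bash
python3 - <<'E'
from h import *
c=load('w1'); im=cv2.imread('pics/w1.png')
print(ray(c,317,224,.084))
k=6;x0,y0,w,h=265,165,105,100
A=cv2.resize(im[y0:y0+h,x0:x0+w],None,fx=k,fy=k,interpolation=cv2.INTER_CUBIC)
def dr(P,col):
    p=((proj(c,P)-[x0,y0]+.5)*k).astype(int); cv2.polylines(A,[p],True,col,1)
ctr=np.array([.5323,.2982]); t=np.linspace(0,6.28,60)
dr(np.c_[ctr+.029*np.c_[np.cos(t),np.sin(t)],np.full(60,.084)],(0,0,255))
for z,col in((0,(255,0,0)),(.058,(0,255,255))):
    a=np.radians(28)+np.pi/4+np.arange(4)*np.pi/2
    dr(np.c_[ctr+.0438*np.c_[np.cos(a),np.sin(a)],np.full(4,z)],col)
cv2.imwrite('pics/w1c.png',A)
E
```

```text
[0.53188819 0.30120533 0.084     ]
```

View pics/w1c.png

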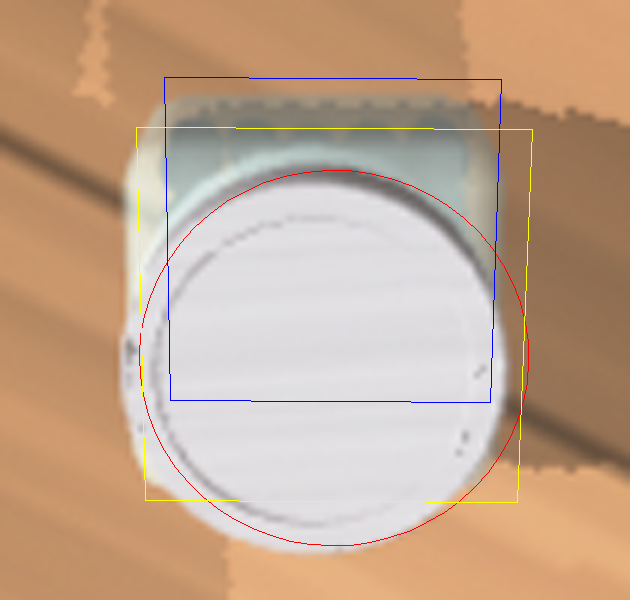

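The model with yaw 28° matches the jar's orientation. The cap centre from the wrist view is (0.532, 0.301), within 3 mm of the earlier figure and nearly under the TCP. I'll descend and grip.

move_arm(motion="0 -1 15 0 0; 0 0 25 0 0; 0 0 30 0 0; 0 0 30 0 0; 0 0 25 0 0; 0 0 18 0 0; 0 0 12 0 0; 0 0 8 0 0; 0 0 5 0 0; 0 0 0 0 0; 0 0 0 0 0", grip_force=60)

```text
clock: 3.82
eef_pos: [0.5323, 0.3001, 0.0814]
eef_rot: [-3.142, -0.002, 0.491]
wrist_force: [-0.0, -0.3, 0.6]
opening: 1.0
```

```bash
python3 - <<'E'
from h import *
c=cap('wrist','w2'); cs=cap('scene','s2'); s=r.state(); print({k:np.round(s[k],4) for k in('clock','eef_pos','eef_rot','wrist_force')})
a=cv2.imread('pics/w2.png')[150:450,160:480]; b=cv2.imread('pics/s2.png')[230:380,390:550]
A=np.zeros((600,800,3),np.uint8); A[:450,:480]=cv2.resize(a,(480,450)); A[:300,480:]=cv2.resize(b,(320,300)); cv2.imwrite('pics/c2.png',A)
E
```

```text
{'clock': np.float64(3.9167), 'eef_pos': array([0.5324, 0.3001, 0.0818]), 'eef_rot': array([ 3.1416e+00, -2.4000e-03,  4.9120e-01]), 'wrist_force': array([ 0.088 ,  0.1113, -0.0285])}
```

View pics/c2.png

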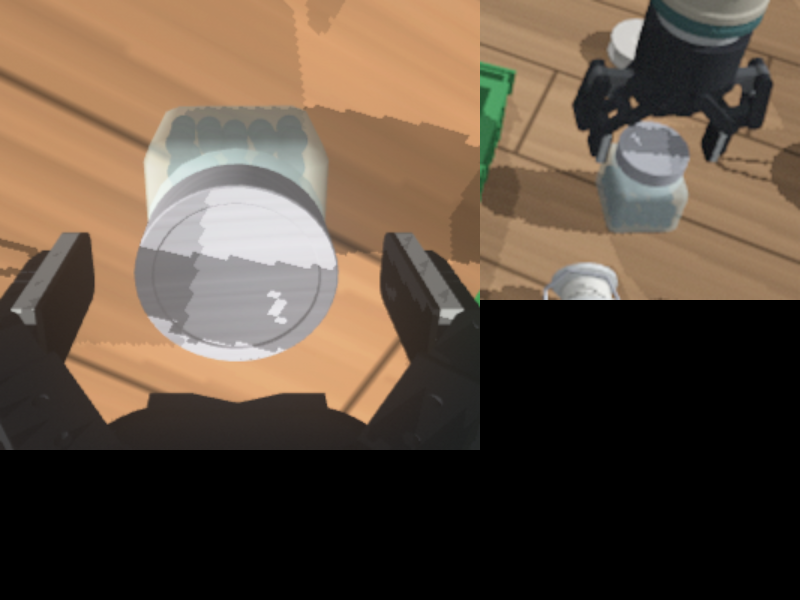

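The cap sits midway between the pads, centre at about (236,268) in the crop. I'll check the fore-aft offset.

```bash
python3 - <<'E'
from h import *
c=load('w2'); e=r.state()['eef_pos']
t=np.linspace(0,6.28,80)
for ctr in(e[:2],e[:2]+.003*np.array([np.cos(.491),np.sin(.491)]),e[:2]-.003*np.array([np.cos(.491),np.sin(.491)])):
    p=(proj(c,np.c_[ctr+.029*np.c_[np.cos(t),np.sin(t)],np.full(80,.084)])-[160,150])*1.5
    print(p.min(0),p.max(0))
E
```

```text
[136.30586199 176.04040482] [343.21034694 355.53141569]
[135.63481495 165.39983792] [343.93314363 347.31834009]
[136.96798005 186.5304038 ] [342.49715129 363.64225497]
```

```bash
python3 - <<'E'
from h import *
c=load('s2'); e=r.state()['eef_pos']; a=.491
tx=np.array([np.cos(a),np.sin(a)]);ty=np.array([np.sin(a),-np.cos(a)])
for sg in(1,-1):
  for z in(.065,.078):
    for dx in(-.011,.011):
      P=np.r_[e[:2]+sg*.0435*ty+dx*tx,z]; print(sg,z,dx,((proj(c,P)[0]-[390,230])*2+[480,0]).round())
E
```

```text
1 0.065 -0.011 [597. 155.]
1 0.065 0.011 [602. 176.]
1 0.078 -0.011 [599. 146.]
1 0.078 0.011 [605. 166.]
-1 0.065 -0.011 [698. 154.]
-1 0.065 0.011 [705. 175.]
-1 0.078 -0.011 [702. 145.]
-1 0.078 0.011 [709. 165.]
```

The fingertips are at about z = 78 mm when open, so the stated 17 mm applies with the jaws shut. I'll shift 2 mm back, drop 4 mm and close.

move_arm(motion="-2 0 2 0 0; 0 0 2 0 0; 0 0 0 0 0.2; 0 0 0 0 0.5; 0 0 0 0 0.8; 0 0 0 0 1; 0 0 0 0 1; 0 0 0 0 1; 0 0 0 0 1; 0 0 0 0 1; 0 0 0 0 1; 0 0 0 0 1", grip_force=65)

```text
clock: 4.92
eef_pos: [0.53, 0.2991, 0.0767]
eef_rot: [-3.141, -0.0, 0.491]
wrist_force: [-2.5, -0.8, 4.2]
opening: 0.663
```

move_arm(motion="0 0 -3 0 1; 0 0 -8 0 1; 0 0 -15 0 1; 0 0 -20 0 1; 0 0 -25 0 1; 0 0 -25 0 1; 0 0 -20 0 1; 0 0 -10 0 1; 0 0 0 0 1")

```text
clock: 5.67
eef_pos: [0.5309, 0.2991, 0.205]
eef_rot: [3.141, -0.005, 0.491]
wrist_force: [0.4, 0.1, -3.6]
opening: 0.655
```

```bash
python3 - <<'E'
from h import *
c=cap('wrist','w3'); cs=cap('scene','s3'); s=r.state(); print({k:np.round(s[k],4) for k in('clock','eef_pos','eef_rot','wrist_force','opening')})
a=cv2.imread('pics/w3.png')[150:450,160:480]; b=cv2.imread('pics/s3.png')[200:350,390:550]
A=np.zeros((600,800,3),np.uint8); A[:450,:480]=cv2.resize(a,(480,450)); A[:300,480:]=cv2.resize(b,(320,300)); cv2.imwrite('pics/c3.png',A)
E
```

```text
{'clock': np.float64(5.7667), 'eef_pos': array([0.5298, 0.2986, 0.2009]), 'eef_rot': array([3.1416e+00, 1.6000e-03, 4.9090e-01]), 'wrist_force': array([ 0.11  , -0.0207, -4.6864]), 'opening': np.float64(0.6574)}
```

View pics/c3.png

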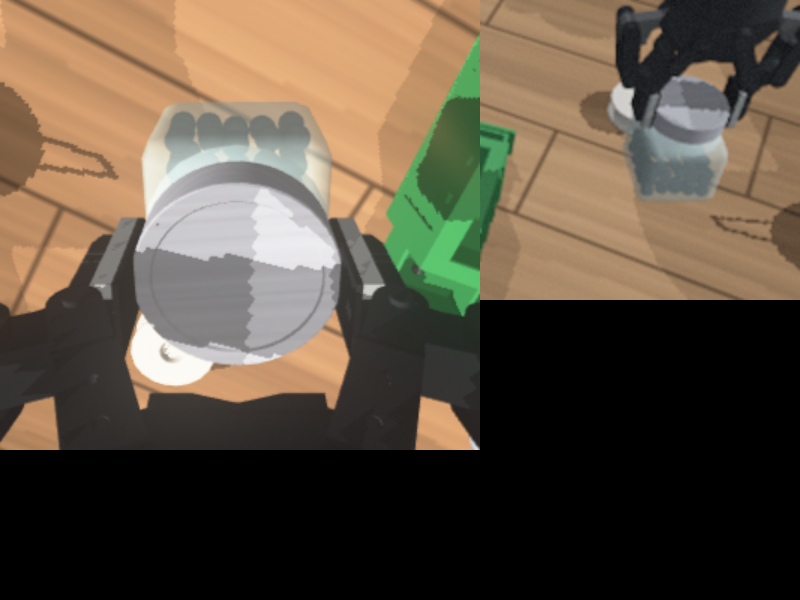

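The jar is lifted level and square to the tool. Its body edge at row 103 is level and it is centred between the pads. I'll work out the cap's fore-aft offset and the move to the well.

```bash
python3 - <<'E'
from h import *
c=load('w3'); s=r.state(); e=s['eef_pos']; y=s['eef_rot'][2]; X=np.array([np.cos(y),np.sin(y)]);Y=np.array([np.sin(y),-np.cos(y)])
t=np.linspace(0,6.28,80)
for d in(0,-.001,-.002,-.003,-.004):
    p=(proj(c,np.c_[e[:2]+d*X+.029*np.c_[np.cos(t),np.sin(t)],np.full(80,e[2]+.0073)])-[160,150])*1.5
    print(d,p.min(0),p.max(0))
w=np.array([.6023,-.0506])
for d in(-.002,):
    # final yaw .1248; jar centre = tcp + d*Xf
    Xf=np.array([np.cos(.1248),np.sin(.1248)]); D=w-d*Xf-e[:2]; print('move tool axes at current yaw',D@X,D@Y,'dist',np.hypot(*D),'turn deg',np.degrees(y-.1248))
E
```

```text
0 [135.68927796 181.8089873 ] [342.81507122 361.10841011]
-0.001 [135.91256078 185.3149721 ] [342.58102799 363.82322136]
-0.002 [136.13485888 188.80452018] [342.3480151  366.52682807]
-0.003 [136.35617876 192.27774683] [342.11602578 369.21929948]
-0.004 [136.57652687 195.73476632] [341.8850533  371.90070424]
move tool axes at current yaw -0.0987748326299669 0.34287584668777277 dist 0.3568197217124287 turn deg 20.974039330368157
```

move_arm(motion="-2 9 0 0 1; -5 19 0 0 1; -8 29 0 0 1; -11 36 0 0 1; -12 39 0 0 1; -12 39 0 0 1; -12 39 0 0 1; -12 39 0 0 1; -11 36 0 0 1; -8 28 0 0 1; -5 18 0 0 1; -2 11 0 0 1")

```text
clock: 6.77
eef_pos: [0.6024, -0.0532, 0.2001]
eef_rot: [-3.14, 0.003, 0.488]
wrist_force: [0.1, -0.0, -3.3]
opening: 0.656
```

move_arm(motion="0 0 0 3 1; 0 0 0 4 1; 0 0 0 5 1; 0 0 0 5 1; 0 0 0 3 1; 0 0 0 1 1; 0 0 0 0 1; 0 0 0 0 1; 0 0 0 0 1")

```text
clock: 7.52
eef_pos: [0.603, -0.0498, 0.2019]
eef_rot: [-3.141, 0.001, 0.126]
wrist_force: [0.0, -0.2, -3.6]
opening: 0.658
```

```bash
python3 - <<'E'
from h import *
c=cap('wrist','w4'); cs=cap('scene','s4'); cap('top','t4'); s=r.state(); print({k:np.round(s[k],4) for k in('clock','eef_pos','eef_rot','wrist_force','opening')})
e=s['eef_pos'];y=.1248
a=cv2.imread('pics/w4.png'); 
def dr(im,c,P,col): cv2.polylines(im,[(proj(c,P)*8).astype(int)],True,col,1,cv2.LINE_AA,3)
def sq(ctr,h,z,y):
    q=y+np.pi/4+np.arange(4)*np.pi/2; return np.c_[ctr+h*2**.5*np.c_[np.cos(q),np.sin(q)],np.full(4,z)]
b=cv2.imread('pics/s4.png')
for im,cc in((a,c),(b,cs)):
    dr(im,cc,sq(np.array([.6023,-.0506]),.04,.072,y),(0,0,255))
a=a[100:460,130:530]; b=b[140:340,200:400]
A=np.zeros((600,800,3),np.uint8); A[:360,:400]=a; A[:400,400:]=cv2.resize(b,(400,400)); cv2.imwrite('pics/c4.png',A)
E
```

```text
{'clock': np.float64(7.6667), 'eef_pos': array([ 0.6031, -0.0499,  0.2022]), 'eef_rot': array([-3.1415e+00,  1.0000e-04,  1.2500e-01]), 'wrist_force': array([-0.2607, -0.0851, -3.6963]), 'opening': np.float64(0.661)}
```

View pics/c4.png

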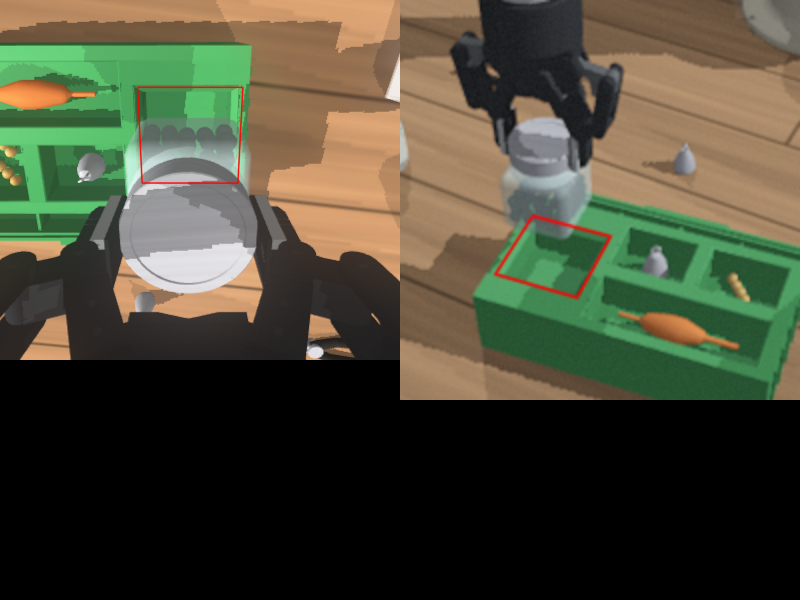

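The well model outline fits both views to about 2 mm, and the jar is over it and aligned. Now I'll lower it, gently at the end.

move_arm(motion="0 0 8 0 1; 0 0 14 0 1; 0 0 14 0 1; 0 0 8 0 1; 0 0 6 0 1; 0 0 6 0 1; 0 0 6 0 1; 0 0 6 0 1; 0 0 5 0 1; 0 0 4 0 1; 0 0 2 0 1; 0 0 0 0 1")

```text
clock: 8.67
eef_pos: [0.6029, -0.0499, 0.1228]
eef_rot: [-3.141, 0.001, 0.124]
wrist_force: [0.6, 0.4, -3.7]
opening: 0.656
```

move_arm(motion="0 0 1 0 1; 0 0 1 0 1; 0 0 1 0 1; 0 0 1 0 1; 0 0 0 0 1")

```text
clock: 9.08
eef_pos: [0.603, -0.0499, 0.1191]
eef_rot: [-3.142, 0.0, 0.124]
wrist_force: [-1.0, 0.9, -3.7]
opening: 0.662
```

move_arm(motion="0 0 0.7 0 1; 0 0 0 0 1; 0 0 0 0 1")

```text
clock: 9.33
eef_pos: [0.6032, -0.0499, 0.119]
eef_rot: [3.141, -0.001, 0.124]
wrist_force: [-1.8, -0.3, -0.9]
opening: 0.661
```

move_arm(motion="0 0 0.7 0 1; 0 0 0 0 1; 0 0 0 0 1")

```text
clock: 9.58
eef_pos: [0.6033, -0.0499, 0.1188]
eef_rot: [3.141, -0.001, 0.124]
wrist_force: [-3.7, -0.4, 4.1]
opening: 0.657
```

The jar is home: TCP height is 118.8 mm against an expected 118.7, with contact force. Now I'll turn anticlockwise (negative) in steps and watch force and torque.

move_arm(motion="0 0 0 -3 1; 0 0 0 -3 1; 0 0 0 -3 1; 0 0 0 -3 1; 0 0 0 0 1; 0 0 0 0 1")

```text
clock: 10.08
eef_pos: [0.6038, -0.0498, 0.1189]
eef_rot: [3.141, -0.002, 0.333]
wrist_force: [-1.1, 1.5, 5.3]
opening: 0.657
```

```bash
python3 - <<'E'
from h import *
s=r.state(); print({k:np.round(s[k],4) for k in('clock','eef_pos','eef_rot','wrist_force','torque')})
E
```

```text
{'clock': np.float64(10.0833), 'eef_pos': array([ 0.6038, -0.0498,  0.1189]), 'eef_rot': array([ 3.1409e+00, -2.3000e-03,  3.3270e-01]), 'wrist_force': array([-1.0669,  1.5017,  5.2597]), 'torque': array([0.1832, 0.2007, 0.0684])}
```

move_arm(motion="0 0 0 -3 1; 0 0 0 -3 1; 0 0 0 0 1")

```text
clock: 10.33
eef_pos: [0.6039, -0.0498, 0.1192]
eef_rot: [3.141, -0.003, 0.439]
wrist_force: [-0.8, 1.1, 6.1]
opening: 0.658
```

```bash
cat > st.py <<'E'
from h import *
s=r.state(); print({k:np.round(s[k],3).tolist() for k in('clock','eef_pos','eef_rot','wrist_force','torque','opening')})
E
python3 st.py
```

```text
{'clock': 10.333, 'eef_pos': [0.604, -0.05, 0.119], 'eef_rot': [3.141, -0.003, 0.439], 'wrist_force': [-0.848, 1.145, 6.131], 'torque': [0.226, 0.193, -0.028], 'opening': 0.658}
```

move_arm(motion="0 0 0 -3 1; 0 0 0 -3 1; 0 0 0 0 1")

```text
clock: 10.58
eef_pos: [0.6039, -0.0497, 0.1194]
eef_rot: [3.14, -0.003, 0.544]
wrist_force: [-1.9, 1.5, 8.3]
opening: 0.66
```

```bash
python3 st.py
```

```text
{'clock': 10.583, 'eef_pos': [0.604, -0.05, 0.119], 'eef_rot': [3.14, -0.003, 0.544], 'wrist_force': [-1.909, 1.502, 8.3], 'torque': [0.297, 0.266, 0.101], 'opening': 0.66}
```

```bash
python3 - <<'E'
from h import *
c=cap('wrist','w5'); cs=cap('scene','s5'); cap('top','t5')
a=cv2.imread('pics/w5.png')[130:400,180:500];b=cv2.imread('pics/s5.png')[170:320,220:370]
A=np.zeros((600,800,3),np.uint8); A[:405,:480]=cv2.resize(a,(480,405)); A[:320,480:]=cv2.resize(b,(320,320)); cv2.imwrite('pics/c5.png',A)
E
```

```text
(no output)
```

View pics/c5.png

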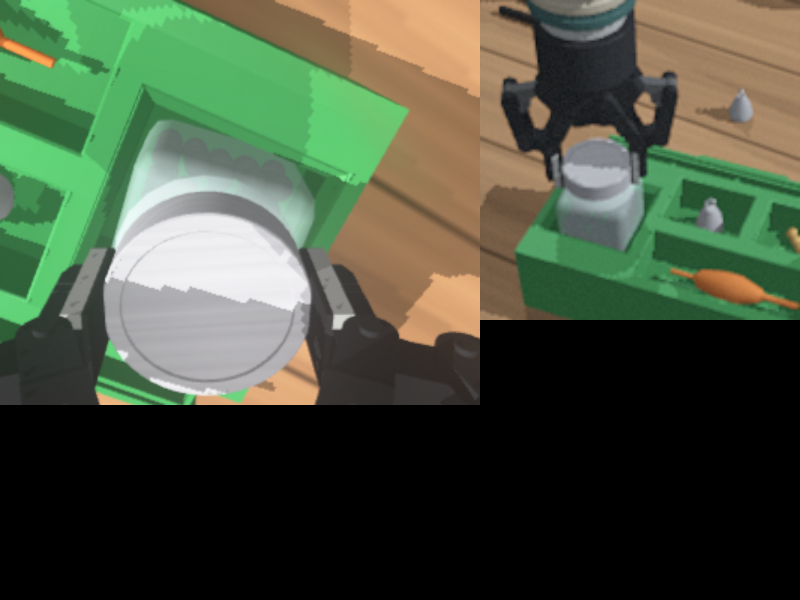

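The jar is now hard against the well: its edge slopes about 19° in the image against 23° for the well, so it turned about 5°. The cap has therefore turned about 19° on the jar and the threads are working. I'll go on about 54° more, rising with the thread.

move_arm(motion="0 0 -0.1 -3 1; 0 0 -0.1 -3 1; 0 0 -0.1 -3 1; 0 0 -0.1 -3 1; 0 0 -0.1 -3 1; 0 0 -0.1 -3 1; 0 0 -0.1 -3 1; 0 0 -0.1 -3 1; 0 0 -0.1 -3 1; 0 0 0 0 1")

```text
clock: 11.57
eef_pos: [0.6039, -0.0499, 0.1199]
eef_rot: [3.139, -0.001, 1.015]
wrist_force: [0.9, 0.1, 5.8]
opening: 0.658
```

```bash
python3 st.py
```

```text
{'clock': 11.567, 'eef_pos': [0.604, -0.05, 0.12], 'eef_rot': [3.139, -0.001, 1.015], 'wrist_force': [0.888, 0.149, 5.765], 'torque': [0.14, 0.023, 0.132], 'opening': 0.658}
```

move_arm(motion="0 0 -0.1 -3 1; 0 0 -0.1 -3 1; 0 0 -0.1 -3 1; 0 0 -0.1 -3 1; 0 0 -0.1 -3 1; 0 0 -0.1 -3 1; 0 0 -0.1 -3 1; 0 0 -0.1 -3 1; 0 0 0 0 1; 0 0 0 0 1")

```text
clock: 12.4
eef_pos: [0.6034, -0.0499, 0.1199]
eef_rot: [3.14, -0.0, 1.431]
wrist_force: [0.9, -0.3, 3.3]
opening: 0.657
```

```bash
python3 st.py;  python3 - <<'E'
from h import *
c=cap('wrist','w6'); cs=cap('scene','s6')
a=cv2.imread('pics/w6.png')[130:400,180:500];b=cv2.imread('pics/s6.png')[170:320,220:370]
A=np.zeros((600,800,3),np.uint8); A[:405,:480]=cv2.resize(a,(480,405)); A[:320,480:]=cv2.resize(b,(320,320)); cv2.imwrite('pics/c6.png',A)
E
```

```text
{'clock': 12.4, 'eef_pos': [0.603, -0.05, 0.12], 'eef_rot': [3.14, -0.0, 1.431], 'wrist_force': [0.932, -0.326, 3.295], 'torque': [0.025, -0.094, 0.07], 'opening': 0.657}
```

View pics/c6.png

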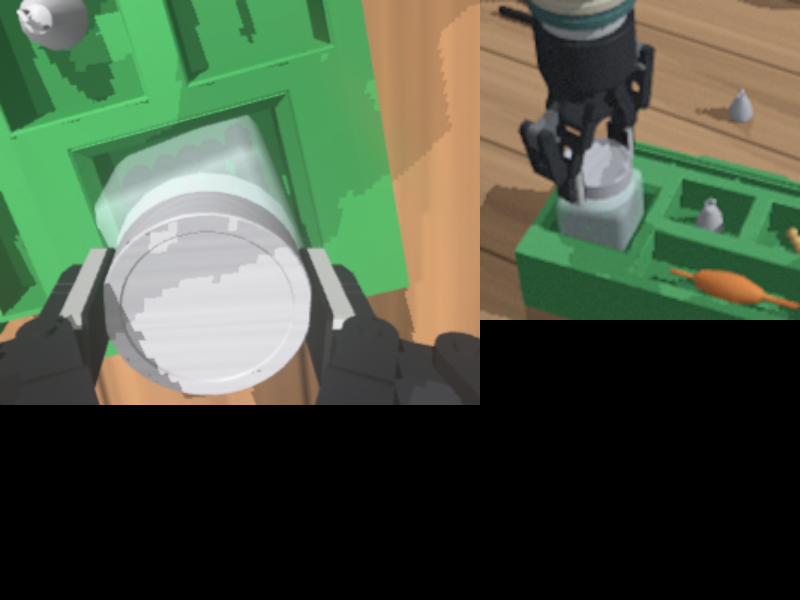

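The well edge slopes about 15° in the image and the jar's about 21°, so the jar is still jammed at about 6° with the tool at yaw 82°. The cap is about 69° around on the jar. I'll add 4°, then lift gently while watching for the jar's weight.

move_arm(motion="0 0 -0.1 -2 1; 0 0 -0.1 -2 1; 0 0 0 0 1; 0 0 0 0 1")

```text
clock: 12.83
eef_pos: [0.6032, -0.0499, 0.1199]
eef_rot: [3.141, 0.0, 1.501]
wrist_force: [1.2, -0.4, 3.1]
opening: 0.661
```

```bash
python3 st.py
```

```text
{'clock': 12.833, 'eef_pos': [0.603, -0.05, 0.12], 'eef_rot': [3.141, 0.0, 1.501], 'wrist_force': [1.242, -0.356, 3.13], 'torque': [0.046, -0.007, 0.081], 'opening': 0.661}
```

move_arm(motion="0 0 -0.5 0 1; 0 0 -0.5 0 1; 0 0 -0.5 0 1; 0 0 -0.5 0 1; 0 0 0 0 1; 0 0 0 0 1")

```text
clock: 13.33
eef_pos: [0.603, -0.0498, 0.1215]
eef_rot: [-3.141, -0.0, 1.503]
wrist_force: [0.6, 0.2, -0.8]
opening: 0.659
```

move_arm(motion="0 0 -0.5 0 1; 0 0 -0.5 0 1; 0 0 -0.5 0 1; 0 0 -0.5 0 1; 0 0 -0.5 0 1; 0 0 -0.5 0 1; 0 0 0 0 1; 0 0 0 0 1")

```text
clock: 14.0
eef_pos: [0.6031, -0.0499, 0.1249]
eef_rot: [3.141, -0.0, 1.503]
wrist_force: [-0.1, 0.1, -0.5]
opening: 0.653
```

Only about 0.5 N is carried now, which is the cap's own weight, so the jar has stayed down. I'll lift to about 22 mm above the seal.

move_arm(motion="0 0 -2 0 1; 0 0 -3 0 1; 0 0 -4 0 1; 0 0 -5 0 1; 0 0 -5 0 1; 0 0 -5 0 1; 0 0 -4 0 1; 0 0 -3 0 1; 0 0 -1 0 1; 0 0 0 0 1; 0 0 0 0 1; 0 0 0 0 1")

```text
clock: 15.0
eef_pos: [0.6029, -0.0499, 0.1564]
eef_rot: [-3.141, -0.0, 1.503]
wrist_force: [0.2, -0.8, -0.1]
opening: 0.658
```

```bash
python3 st.py;  python3 - <<'E'
from h import *
c=cap('wrist','w7'); cs=cap('scene','s7'); ct=cap('top','t7')
a=cv2.imread('pics/w7.png')[130:400,180:500];b=cv2.imread('pics/s7.png')[170:320,220:370]
t=cv2.imread('pics/t7.png'); t0=cv2.imread('pics/top0.png')
A=np.zeros((600,800,3),np.uint8); A[:405,:480]=cv2.resize(a,(480,405)); A[:320,480:]=cv2.resize(b,(320,320)); A[410:600,:340]=t[110:300,150:490]; A[410:600,345:685]=t0[110:300,150:490]
cv2.imwrite('pics/c7.png',A)
E
```

```text
{'clock': 15.0, 'eef_pos': [0.603, -0.05, 0.156], 'eef_rot': [-3.141, -0.0, 1.503], 'wrist_force': [0.248, -0.797, -0.084], 'torque': [0.05, -0.009, 0.003], 'opening': 0.658}
```

View pics/c7.png

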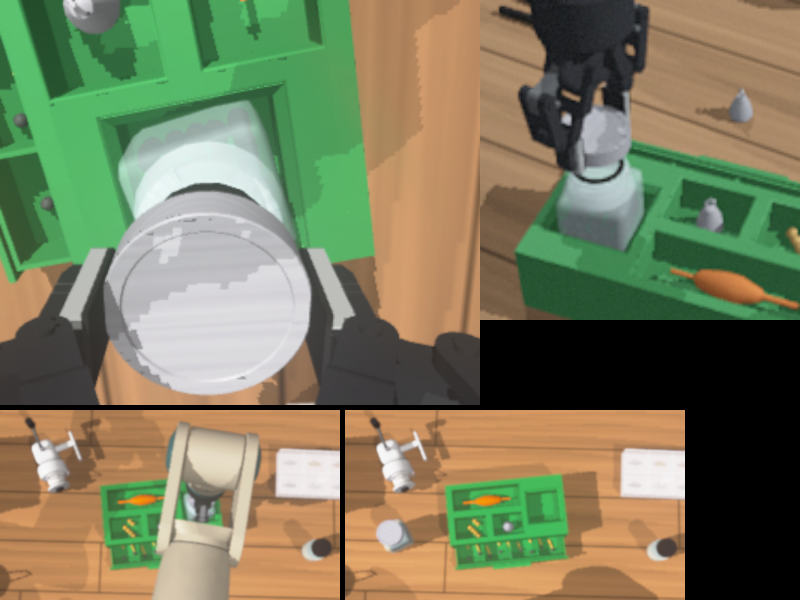

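The jar stands home in the well with its black seal showing. The cap is held level above it and the reel, lure box and round jar have not moved. Handing in.

```bash
python3 -c "
from bench import r
print(r.sign_off())"
```

```text
the job is handed in; nothing more can be done
None
```

I set the jar down home in the well, then unscrewed the cap anticlockwise and lifted it straight off. The cap was still gripped and level above the open mouth when I handed in at 15 s.

- **Seating:** contact came at a TCP height of 118.8 mm, against 118.7 mm expected for the jar resting on the well floor. This was before any unscrewing.
- **Unscrewing:** I turned the tool 79°. The jar first turned about 6° in the well's play (read by eye from the images) and then held, so the cap turned about 73° (1.27 rad) on the jar. That is inside the 0.95–1.6 rad window, even allowing 0.15 rad for the cap's unknown starting angle.
- **Lift-off:** the wrist carried only about 0.5 N, which matches the cap alone. The last images show the jar still in the well.
- **Final pose:** the cap is about 22 mm above the seal and 26 mm above the rim, from the arm's pose. The cap may have slipped a millimetre or two in the grip, because the tool rose only 1.1 mm during the turn instead of the thread's 2–3 mm.
- **Other items:** the last views show the reel, lure box, round jar, float and both sinkers in place. I did not compare the pliers and line spool at the end.

**Disagreements:**
- The wrist and fixed cameras put the cap about 3 mm apart. I corrected that from close up before gripping.
- The wrist torque stayed near zero (about 0.1 N m or less), so I never saw the stiff start of the thread. I judged the turn from the images instead.

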